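Check two toy axle blocks on the axle gauge and sort them

TASK

Check the two yellow axle blocks on the axle gauge, the wooden stand with the level steel pin: one block at a time, slide it straight along the pin, without forcing it, until it is either fully home against the post or jams part-way, then draw it off. Sort each block before touching the other: one that goes fully home belongs in the blue tilt-out bin, one that jams belongs in the enamel bowl. Leave the bowl upright on its base and the other toys where they are.

Things in the scene. Friction and masses are not known exactly. Their poses are not given: they have to be found in the camera images.
- block_a: yellow wooden axle block, 36 x 36 mm square and 40 mm long, bored right through along its own x axis; origin at the block's centre, 18 mm above the table as it lies. Looks the same as the other one: both have 20 mm wide bore mouths, but further in the bore may be too narrow for the pin; only the gauge tells
- block_b: yellow wooden axle block, 36 x 36 mm square and 40 mm long, bored right through along its own x axis; origin at the block's centre, 18 mm above the table as it lies. Looks the same as the other one: both have 20 mm wide bore mouths, but further in the bore may be too narrow for the pin; only the gauge tells
- gauge: axle gauge, fixed: wooden base 130 x 100 x 16 mm with an upright post 60 mm wide, 110 mm high, and a steel pin sticking out level from the post; origin on the table under the pin's root; x points from the pin's tip towards the post
- pin_root (a point): where the pin's axis meets the post's front face, 80 mm above the table; x runs along the pin into the post, z up. Pin 16 mm in diameter, 50 mm long towards -x, the last 9 mm tapering to a 6 mm tip. A block that fits stops against the post (its centre at x = -20 mm); a tight one jams with about 14 mm of it on the pin (centre at x = -56 mm)
- bin_tray (a joint): tilt of the blue bin in rad, 0 shut, about 0.55 to 0.85 as it leans open; stiff, stays where it is. It hinges at its lower front edge, 14 mm above the table, in a plywood shell 145 mm high
- bin_mouth (a point): middle of the blue bin's open mouth, about 110 mm above the table; tilts with the bin. y runs along its width (160 mm inside), x towards the shell, z out of the bin, leaning to the robot's side by the tilt. Front wall 35 mm away at -x, reaching 30 mm higher; back wall 35 mm at +x, ending 30 mm lower; inner floor 85 mm below
- bowl: small white enamel bowl with a blue rim, loose, 144 mm across the rim, 48 mm high, wall 4 mm; origin at the centre of its underside
- domino: red wooden domino block lying flat, 90 x 42 x 16 mm, origin at the centre of its underside; a bystander
- arch: blue plastic arch, 96 x 35 x 52 mm, origin at the centre of its underside; a bystander
- prism: green square prism standing, 35 x 35 x 55 mm, origin at the centre of its underside; a bystander
- lorry: white toy lorry, 170 x 72 x 81 mm, length along its x, origin under its middle; a bystander
- cone: small orange cone, 40 mm across, 50 mm high, origin at the centre of its underside; a bystander
There are look-alikes about, which are no part of the job. What is shaped like the block_a but pink is not meant.

How it is judged:
By the outcome, as a careful person would: the job done as asked, in the order asked, and still so for the second after the job is handed in, with the robot touching nothing.
It also fails if it takes over 72 s, if anything falls off the work surface, if the arm or the gripper's body presses on something with over 40 N, if the wrist force passes 120 N, or if a joint passes its speed limit or range.

ROBOT

A 6-joint arm with a two-finger parallel gripper is mounted at the origin on the work surface. World frame = base frame: x ahead of the robot, y to its left, z up, the work surface at z = 0. Lengths are in mm, angles in rad, forces in N, time in s.
With the tool pointing down it reaches from about 350 to 775 mm from the base axis. Payload 7.3 kg.
Tool frame: the origin (TCP) lies on the centre line of the jaws, within the pads' length; the fingertips stand 14 mm ahead of it and the grasp point (between the pads) lies 5 mm behind it; z points along the fingers, y is the line along which they close (so a half turn about z gives the same grasp; the last joint's range is limited). The gripper opens to 92 mm and grips with 3 to 60 N. Pads are 19 mm wide; open, the fingers measure 130 mm over their backs; the gripper's body (75 mm by 190 mm) begins 47 mm behind the grasp point.
Start: joints at [1.174, 0.342, 1.524, -0, 1.275, -0.146], TCP at [130.278, 508.6, 213.341] pointing down, gripper open.
Joint ranges: [-2.53, 2.53], [-0.77, 2.02], [0.04, 2.7], [-1, 4.14], [0.28, 2.66], [-3.11, 3.11]. Speed limits (rad/s): [2.57, 2.57, 3.14, 3.14, 3.14, 3.14].

INTERFACE

Orientations are given as [roll, pitch, yaw] about the fixed x, y, z axes, in that order (R = Rz(yaw) Ry(pitch) Rx(roll)).
In Python, from plant import get_obs, capture, bot, spot_in, trace, pinpoint gives the robot as it stands.
- The arm moves only by the tool play_rows, never from a script. Its argument "rows" is a list of rows, each a list of 2 entries, a list of its own where there are three numbers: the shift along the world's x, y, z in units of 3 cm (1.0 is 3 cm), then the turn, a rotation vector about the world's x, y, z in units of 8 degrees (1.0 is 8 degrees). A call has 1 to 12 rows; each row shifts and turns the commanded pose from where the row before left it; what a row does not reach is not made up. A row lasts 1/8 s, in which the tool goes at most 62.5 mm and 10.7 degrees, less where a joint would pass 70% of its speed; a pose out of reach is approached as far as the arm can. A call with a number of a shift or a turn outside -1 to 1 is refused whole. A call with a gripper value outside its range is refused whole. "hand" is the opening, from -1 (shut) to 1 (fully open), set as the call begins (left out, the last holds). The fingers move at their own pace and stop on an object; the grip force is fixed at half the most. Time passes only in rows, so rows that do not move let the fingers close. It gives the time, the measured TCP pose, the force, the opening and the grip force at its end, in the units of the state.
- get_obs(): the state, without advancing time (a new reading comes with each control period).
- capture(name): name is "scene" or "top" or "wrist"; returns a dict with "frame" (384x512x3 uint8, red, green, blue), "fov_y" (degrees; the focal length in pixels is half the picture's height over the tangent of half this angle, whatever the lens; pixels are square), "cx", "cy" (the principal point, pixels), "rvec" (rotation vector, rad) and "tvec" (3), from world to camera coordinates, as OpenCV has them; the wrist camera has in their place "hand_eye" (4x4, takes a point from camera to tool coordinates, whose origin is the TCP and whose axes are the flange's). Camera axes: x right, y down, z forward; pixel columns grow to the right and rows downward; lengths in mm; the calibration is good to about 2 mm. A picture is of the moment at which its call begins: read the wrist's pose just before it. There is no depth.
- bot.close_job(): hands the job in; it is judged then, once.
Trained networks look in the newest picture that a camera, given by its name, has taken for a name from the list of things; names that differ only in an ending like _2 or _b are one class to them, and where a whole thing is asked for, a point or a joint stands for the part that bears it (a point fixed in the world has none). Each returns a list of dicts, best first, with "p" (0 to 1); they miss things now and then, are a little off and sometimes report something else, mostly with a low value. They report only what shows in the picture. A call takes as long as a camera call. They do not tell look-alikes from the thing itself.
- spot_in(query, camera): "at" ([row, column] in pixels, amid what is visible of it).
- trace(query, camera): "mask" (384x512 bool, what is visible of it) and "at" ([row, column] in pixels, amid what is visible of it).
- pinpoint(query, camera): "at" ([row, column] in pixels: a listed point, or the origin of a listed thing).
The state is a dict: "time": time; "joint_positions": joint angles; "dq": joint speeds; "tau": joint torques, N m; "tool_pos": TCP position; "tcp_rot": TCP orientation; "contact_force": force on the tool from outside, world axes, zero at the start; "moment": the same for the moment, N m; "grip_width": finger opening in mm; "finger_force": force on a finger pad.
Only numpy, scipy, OpenCV 4.12 (cv2) and the standard library are available. Lean on these libraries where they do the work, as an engineer would, in place of code of your own. Each camera call takes 0.05 s, during which the arm holds its last target. There are 200 camera calls.

## Working session

There is one attempt and no reset: what is moved stays moved. The work goes in short steps, Python scripts to look and compute and a tool call to move; the robot and the scene stay as the last step left them, time stands still between calls to the robot, and variables do not carry over. Pictures are saved under pics/ and viewed, at most 13 in all, crops included, and the job is handed in when it is done.

Besides the shell and the picture viewer there is one more tool, called after "Request:" as name(argument=value, ...) on one line, values as JSON. play_rows: Moves the arm, as the interface text tells. Shifts and turns lie within -1 to 1; 1 stands for 3 cm of shift or 8 degrees of turn. Its arguments: {"type":"object","properties":{"rows":{"type":"array"},"hand":{"type":"number"}},"required":["rows"]}

```bash
ls; mkdir -p pics
cat > h.py <<'E'
import numpy as np,cv2
from plant import get_obs,capture,bot,spot_in,trace,pinpoint
from scipy.spatial.transform import Rotation as Ro
def cam(c,o=None):
    f=192/np.tan(np.radians(c["fov_y"])/2)
    K=np.array([[f,0,c["cx"]],[0,f,c["cy"]],[0,0,1]])
    if "rvec" in c:
        R=cv2.Rodrigues(np.array(c["rvec"],float))[0];t=np.array(c["tvec"],float).ravel()
    else:
        T=np.eye(4);T[:3,:3]=Ro.from_euler('xyz',o["tcp_rot"]).as_matrix();T[:3,3]=o["tool_pos"]
        M=np.linalg.inv(T@np.array(c["hand_eye"]));R=M[:3,:3];t=M[:3,3]
    return K,R,t
def back(C,at,z):
    K,R,t=C;d=R.T@np.linalg.inv(K)@[at[1],at[0],1];o=-R.T@t
    return o+d*(z-o[2])/d[2]
def proj(C,p):
    K,R,t=C;q=K@(R@np.array(p,float)+t);return q[1]/q[2],q[0]/q[2]
E
cat > a.py <<'E'
from h import *
print(get_obs())
for n in("scene","top"):
    c=capture(n);C=cam(c);cv2.imwrite(f"pics/{n}0.png",c["frame"][:,:,::-1])
    print(n,"campos",-C[1].T@C[2])
    for q,z in(("block_a",18),("gauge",0),("pin_root",80),("bin_mouth",110),("bin_tray",60),("bowl",0),("domino",0),("arch",0),("prism",0),("lorry",0),("cone",0)):
        for f in(pinpoint,):
            try:
                for r in f(q,n)[:4]: print(q,round(r["p"],2),np.round(r["at"]),np.round(back(C,r["at"],z)))
            except Exception as e: print(q,e)
E
python3 a.py
```

```text
pics
{'time': 0.0, 'joint_positions': array([ 1.17401160e+00,  3.42722811e-01,  1.52497586e+00, -3.55644959e-05,
        1.27538144e+00, -1.45998764e-01]), 'dq': array([ 7.24509084e-04, -4.50534703e-04,  1.83399220e-03,  3.42774015e-05,
        2.71421403e-05,  2.31716727e-04]), 'tau': array([ 6.18354879e-04, -4.31246138e+01, -2.44215792e+01,  7.17390398e-02,
        5.62206935e-02, -1.13790604e-04]), 'tool_pos': array([130.11779681, 508.20280341, 212.65928525]), 'tcp_rot': array([-3.14011607e+00, -1.82749559e-04,  2.89081694e+00]), 'contact_force': array([ 0.05325688, -0.11948729,  0.4893735 ]), 'moment': array([ 0.03355851, -0.02742863,  0.03039165]), 'finger_force': 0.0, 'grip_width': 91.998798021339}
scene campos [1300.62336737 -224.27594921  734.56651479]
block_a 0.83 [191. 279.] [494.  79.  18.]
block_a 0.82 [177. 210.] [383. -76.  18.]
block_a 0.69 [213. 180.] [ 496. -179.   18.]
gauge 0.62 [242. 254.] [631. -30.   0.]
gauge 0.31 [314. 196.] [ 781. -199.    0.]
gauge 0.16 [191. 278.] [474.  85.   0.]
pin_root 0.92 [215. 256.] [627. -23.  80.]
bin_mouth 0.59 [203. 101.] [ 510. 
[... 346 characters left out ...]
9278 1079.16351415]
block_a 0.68 [258. 277.] [387. -65.  18.]
block_a 0.63 [225. 284.] [487. -88.  18.]
block_a 0.59 [222. 314.] [ 495. -181.   18.]
block_a 0.49 [225. 229.] [485.  80.  18.]
gauge 0.65 [174. 263.] [649. -25.   0.]
pin_root 0.63 [169. 263.] [647. -24.  80.]
pin_root 0.26 [223. 227.] [487.  79.  80.]
bin_mouth 0.84 [216. 378.] [ 507. -346.  110.]
bin_tray it knows: arch, bin_mouth, block, bowl, cone, domino, gauge, lorry, pin_root, prism
domino 0.61 [134. 317.] [ 782. -201.    0.]
arch 0.73 [140. 200.] [762. 178.   0.]
prism 0.45 [252. 204.] [403. 157.   0.]
lorry 0.97 [131. 261.] [793. -19.   0.]
cone 0.61 [257. 206.] [391. 147.   0.]
cone 0.55 [252. 316.] [ 407. -187.    0.]
```

```bash
python3 -c "
import cv2
a=cv2.imread('pics/scene0.png');b=cv2.imread('pics/top0.png')
cv2.imwrite('pics/s1.png',cv2.resize(a[130:360,70:430],(800,511),interpolation=cv2.INTER_CUBIC))
cv2.imwrite('pics/t1.png',cv2.resize(b[110:290,150:410],(800,554),interpolation=cv2.INTER_CUBIC))"
```

```text
(no output)
```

View pics/s1.png

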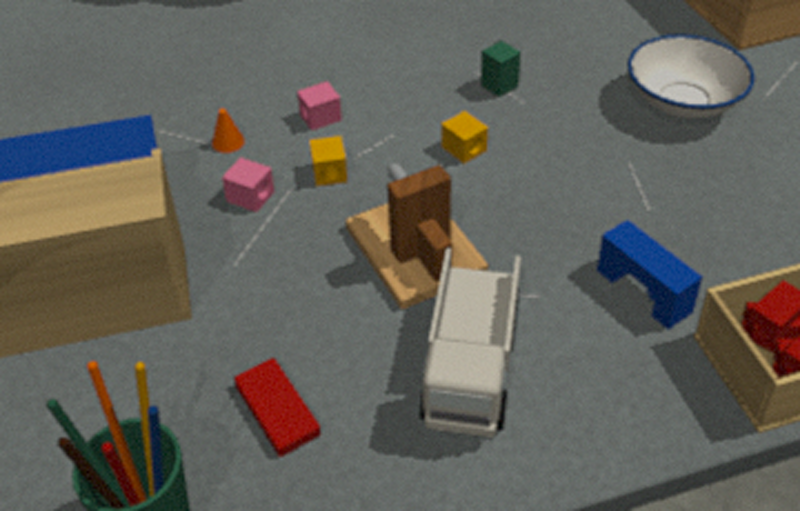

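View pics/t1.png

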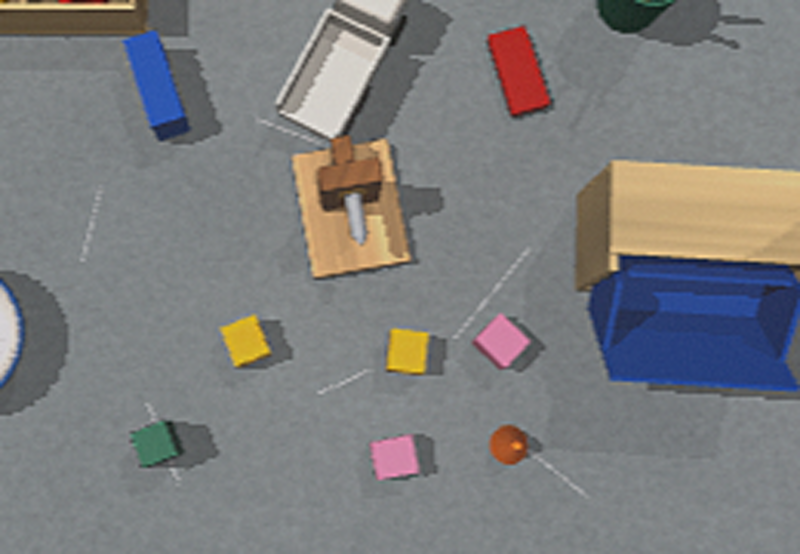

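The yellow blocks are at top-crop (245,340) and (408,352). The pink ones at (502,341) and (395,457) are look-alikes of the wrong colour. Pin points roughly toward -x, bin opens toward the robot, and the bowl is at left. I'll move in for a closer look with the wrist camera.

Request:
play_rows(rows=[[[0.7,-1,0.1],[0,0,0]],[[0.7,-1,0.1],[0,0,0]],[[0.7,-1,0.1],[0,0,0]],[[0.7,-1,0.1],[0,0,0]],[[0.7,-1,0.1],[0,0,0]],[[0.7,-1,0.1],[0,0,0]],[[0.7,-1,0.1],[0,0,0]],[[0.7,-1,0.1],[0,0,0]],[[0.7,-1,0.1],[0,0,0]],[[0.7,-1,0.1],[0,0,0]],[[0.7,-1,0.1],[0,0,0]],[[0.7,-1,0.1],[0,0,0]]])

```text
time: 2.6
tool_pos: [382.9, 147.5, 249.6]
tcp_rot: [3.141, 0.0, 2.891]
contact_force: [0.3, -0.1, -0.7]
grip_width: 91.8
finger_force: 0.0
```

Request:
play_rows(rows=[[[0.7,-1,0.1],[0,0,0]],[[0.7,-1,0.1],[0,0,0]],[[0.7,-1,0.1],[0,0,0]],[[0.7,-1,0.1],[0,0,0]],[[0.7,-1,0.1],[0,0,0]],[[0,0,0],[0,0,0]],[[0,0,0],[0,0,0]]])

```text
time: 3.48
tool_pos: [486.8, -1.0, 264.1]
tcp_rot: [3.141, -0.001, 2.891]
contact_force: [0.3, 0.4, -0.0]
grip_width: 92.0
finger_force: 0.0
```

```bash
cat > b.py <<'E'
from h import *
import sys
tag=sys.argv[1]
o=get_obs();c=capture("wrist");C=cam(c,o);print(np.round(o["tool_pos"],1),np.round(o["tcp_rot"],3),"cam",np.round(-C[1].T@C[2]),"fov",c["fov_y"])
print(np.round(c["hand_eye"],3))
f=c["frame"];cv2.imwrite(f"pics/w{tag}.png",cv2.resize(f,(768,576))[:,:,::-1])
for q,z in(("block_a",18),("pin_root",80),("gauge",0)):
    for r in pinpoint(q,"wrist")[:3]: print(q,round(r["p"],2),np.round(r["at"]),np.round(back(C,r["at"],z),1))
E
python3 b.py 1
```

```text
[486.8  -1.  264.1] [ 3.141e+00 -1.000e-03  2.891e+00] cam [419.  17. 437.] fov 60.70144872598843
[[ 0.00000e+00 -9.65000e-01 -2.62000e-01  6.99980e+01]
 [ 1.00000e+00  0.00000e+00  1.00000e-03  1.08700e+00]
 [-1.00000e-03 -2.62000e-01  9.65000e-01 -1.72475e+02]
 [ 0.00000e+00  0.00000e+00  0.00000e+00  1.00000e+00]]
block_a 0.88 [201. 131.] [ 501.2 -172.    18. ]
block_a 0.79 [175. 195.] [488.7 -78.8  18. ]
pin_root 0.65 [290. 263.] [636.9 -26.1  80. ]
gauge 0.66 [260. 264.] [637.5 -23.2   0. ]
```

View pics/w1.png

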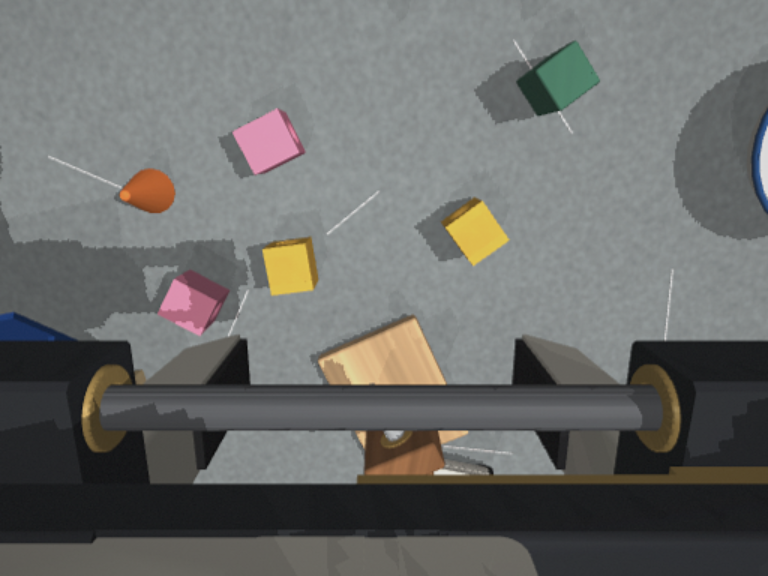

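Wrist view: the yellow blocks are at (290,267) and (476,232), bores on their -x faces. The gauge is hidden behind the gripper bar. Next I'll fit the block poses by silhouette and move for a clear view of the pin.

```bash
cat > fit.py <<'E'
from h import *
from scipy.optimize import minimize
def ymask(f):
    h=cv2.cvtColor(f,cv2.COLOR_RGB2HSV)
    return ((h[...,0]>=18)&(h[...,0]<=30)&(h[...,1]>150)&(h[...,2]>50)).astype(np.uint8)
cor=np.array([[a,b,c] for a in(-20,20) for b in(-18,18) for c in(-18,18)],float)
def sil(C,x,y,z,yaw,S=4):
    P=cor@Ro.from_euler('z',yaw).as_matrix().T+[x,y,z]
    uv=np.array([proj(C,p)[::-1] for p in P])
    m=np.zeros((384*S,512*S),np.uint8)
    cv2.fillConvexPoly(m,cv2.convexHull(np.round((uv+.5)*S).astype(np.int32)),1)
    return cv2.resize(m.astype(np.float32),(512,384),interpolation=cv2.INTER_AREA)
def fit(views,x,y,z=18):
    win=[]
    for C,m in views:
        r,c=map(int,proj(C,[x,y,z]));w=np.zeros_like(m);w[max(r-45,0):r+45,max(c-45,0):c+45]=1;
        n,l,s,ce=cv2.connectedComponentsWithStats(m*w)
        k=min([i for i in range(1,n) if s[i,4]>40],key=lambda i:np.hypot(*(ce[i]-[c,r])));win.append((C,(l==k).astype(np.float32)))
    def cost(p): return sum(np.abs(sil(C,p[0],p[1],z,p[2]/30)-m).sum()/m.sum() for C,m in win)
    best=min((minimize(cost,[x,y,a*30],method='Nelder-Mead',options=dict(initial_simplex=[[x,y,a*30],[x+6,y,a*30],[x,y+6,a*30],[x,y,a*30+6]],maxiter=90)) for a in(-.6,-.2,.2,.6)),key=lambda r:r.fun)
    return best.x[:2],np.degrees(best.x[2]/30),best.fun
if __name__=="__main__":
    V={}
    for n in("wrist","top","scene"):
        o=get_obs();c=capture(n);V[n]=(cam(c,o),ymask(c["frame"]))
    for s in((489,-79),(490,79)):
        for vs in(["wrist"],["top","scene"]):
            try: print(vs,*fit([V[v] for v in vs],*s))
            except Exception as e: print(vs,e)
E
python3 fit.py
```

```text
['wrist'] [489.66060221 -80.57862074] -6.500806513064784 0.06044144555926323
['top', 'scene'] min() iterable argument is empty
['wrist'] [499.68791725  78.70941293] 24.16973147528173 0.06344876438379288
['top', 'scene'] [491.10738169  79.59525034] 44.70780244001782 2.7616617679595947
```

Request:
play_rows(rows=[[[1,-0.1,0],[0,0,0.45]],[[1,-0.1,0],[0,0,0.45]],[[1,-0.1,0],[0,0,0.45]],[[1,-0.1,0],[0,0,0.45]],[[1,-0.1,0],[0,0,0.45]],[[1,-0.1,0],[0,0,0.4]],[[0.7,-0.1,0],[0,0,0.4]],[[0,0,0],[0,0,0]],[[0,0,0],[0,0,0]]])

```text
time: 4.95
tool_pos: [687.7, -22.1, 264.3]
tcp_rot: [3.141, -0.001, -2.967]
contact_force: [0.3, 0.1, 0.3]
grip_width: 92.0
finger_force: 0.0
```

```bash
python3 b.py 2; python3 fit.py 2>&1 | grep wrist
```

```text
[687.7 -22.1 264.3] [ 3.141e+00 -1.000e-03 -2.967e+00] cam [619. -33. 437.] fov 60.70144872598843
[[   0.      -0.965   -0.263   69.55 ]
 [   1.       0.       0.       0.986]
 [  -0.      -0.263    0.965 -172.475]
 [   0.       0.       0.       1.   ]]
block_a 0.69 [ 17. 366.] [501.8  78.5  18. ]
pin_root 0.56 [122. 256.] [638.2 -27.4  80. ]
gauge 0.81 [116. 256.] [635.  -27.8   0. ]
['wrist'] [488.64103398 -80.91286542] -6.742119515412482 0.10300926119089127
['wrist'] [498.12924186  79.05805495] 22.411087939124442 0.03579059988260269
```

View pics/w2.png

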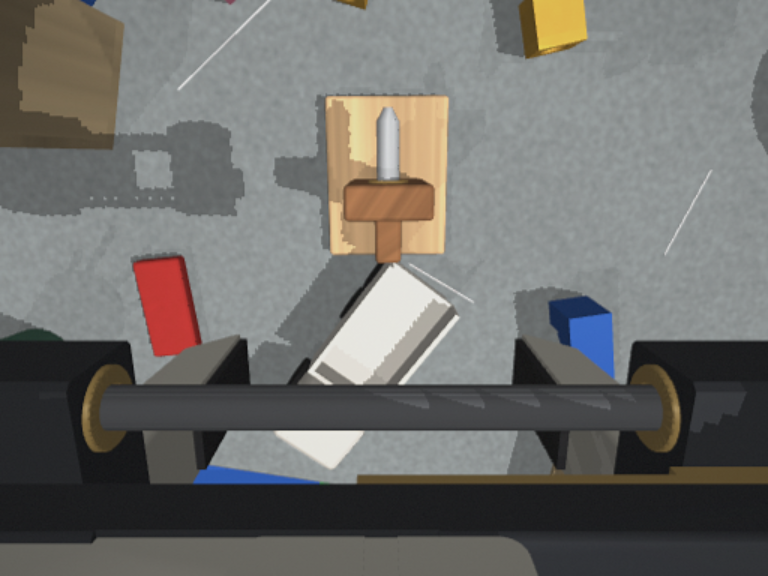

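Clear view of the gauge: pin tip at (388,108), root at (388,178), base edges about vertical in the picture. I'll measure these more precisely.

```bash
cat > g.py <<'E'
from h import *
o=get_obs();c=capture("wrist");C=cam(c,o);f=c["frame"]
h=cv2.cvtColor(f,cv2.COLOR_RGB2HSV).astype(int)
L=[];Rr=[]
for r in range(68,126,2):
    s=h[r,235:285,1];k=np.where(s<45)[0]
    if len(k): 
        # subpixel by half-level
        a,b=235+k.min(),235+k.max();print(r,a,b,np.round(back(C,[r,(a+b)/2],80),1)[:2],b-a+1)
for nm,pts,z in(("base",[(325,97),(448,97),(443,253),(331,253)],16),("post",[(344,184),(434,184),(433,221),(345,221)],110),("tip/root",[(388,107),(388,178)],80)):
    P=np.array([back(C,[p[1]/1.5,p[0]/1.5],z) for p in pts]);print(nm,np.round(P[:,:2],1).tolist())
    if len(P)==4: print(" mid",P.mean(0).round(1)[:2],"yaw",[round(np.degrees(np.arctan2(*(d[1],d[0]))),1) for d in(P[0]-P[3],P[1]-P[2],P[0]-P[1],P[3]-P[2])])
cv2.imwrite("pics/gz.png",cv2.resize(f[55:180,205:310],(672,800//1),interpolation=cv2.INTER_NEAREST)[:600,:,::-1])
E
python3 g.py
```

```text
72 256 261 [588.8 -33.8] 6
74 255 262 [590.7 -33.5] 8
76 254 264 [592.5 -32.6] 11
78 253 265 [594.5 -32.3] 13
80 252 266 [596.4 -31.9] 15
82 252 266 [598.3 -31.6] 15
84 252 266 [600.3 -31.2] 15
86 252 266 [602.2 -30.9] 15
88 252 266 [604.2 -30.5] 15
90 252 266 [606.1 -30.2] 15
92 252 266 [608.1 -29.8] 15
94 252 266 [610.  -29.5] 15
96 252 266 [612.  -29.1] 15
98 252 266 [614.  -28.8] 15
100 252 266 [616.  -28.4] 15
102 252 266 [618. -28.] 15
104 252 266 [620.  -27.7] 15
106 252 266 [622.  -27.3] 15
108 252 266 [624.  -26.9] 15
110 252 266 [626.  -26.6] 15
112 252 266 [628.  -26.2] 15
114 252 266 [630.  -25.8] 15
116 252 266 [632.1 -25.5] 15
118 252 266 [634.1 -25.1] 15
base [[583.9, -85.0], [566.7, 12.2], [692.1, 34.7], [709.1, -61.4]]
 mid [638.  -24.9] yaw [np.float64(-169.3), np.float64(-169.9), np.float64(-80.0), np.float64(-80.0)]
post [[642.3, -53.6], [632.1, 4.2], [655.8, 8.4], [666.0, -49.2]]
 mid [649.1 -22.5] yaw [np.float64(-169.5), np.float64(-169.9), np.float64(-80.0), np.float64(-80.0)]
tip/root [[588.1, -33.8], [634.9, -25.3]]
```

Pin: yaw about 10.2°, tip (588,-33.6), root (637.2,-24.7), which matches the 50 mm length and the middle of the post face. I'll take the block at (489,-80.7), yaw -6.6°, first.

Request:
play_rows(rows=[[[-0.945,-0.28,-0.3],[0,0,-0.3]],[[-0.945,-0.28,-0.3],[0,0,-0.3]],[[-0.945,-0.28,-0.3],[0,0,-0.3]],[[-0.945,-0.28,-0.3],[0,0,-0.3]],[[-0.945,-0.28,-0.3],[0,0,-0.3]],[[-0.945,-0.28,-0.3],[0,0,-0.3]],[[-0.945,-0.28,-0.3],[0,0,-0.28]],[[0,0,-1],[0,0,0]],[[0,0,-1],[0,0,0]],[[0,0,-1],[0,0,0]],[[0,0,-1],[0,0,0]],[[0,0,-1],[0,0,0]]], hand=0.3)

```text
time: 6.85
tool_pos: [490.0, -81.3, 50.7]
tcp_rot: [-3.141, 0.001, 3.026]
contact_force: [0.3, -0.3, 0.5]
grip_width: 60.1
finger_force: 0.0
```

Request:
play_rows(rows=[[[0,0,0],[0,0,0]],[[0,0,0],[0,0,0]]])

```text
time: 7.1
tool_pos: [490.5, -81.4, 52.4]
tcp_rot: [-3.141, 0.001, 3.026]
contact_force: [0.2, 0.3, 1.0]
grip_width: 59.9
finger_force: 0.0
```

```bash
cat > s.py <<'E'
from h import *
o=get_obs();print(o["time"],o["tool_pos"].round(1),np.degrees(o["tcp_rot"]).round(2),o["contact_force"].round(1),o["joint_positions"].round(2))
E
python3 s.py; python3 fit.py | grep wrist
```

```text
7.1 [490.5 -81.4  52.4] [-1.7999e+02  9.0000e-02  1.7339e+02] [0.2 0.3 1. ] [-0.32  0.49  1.81  0.    0.85 -1.77]
['wrist'] [490.03949036 -80.42419649] -6.868045933179424 0.018615171313285828
['wrist'] [499.20815794  80.8111122 ] 19.99941923677001 0.1496310532093048
```

Request:
play_rows(rows=[[[0,0.02,-0.6],[0,0,0]],[[0,0,-0.53],[0,0,0]],[[0,0,0],[0,0,0]],[[0,0,0],[0,0,0]]])

```text
time: 7.75
tool_pos: [490.4, -80.8, 18.4]
tcp_rot: [-3.141, 0.002, 3.026]
contact_force: [0.7, -0.2, 1.1]
grip_width: 59.7
finger_force: 0.0
```

Request:
play_rows(rows=[[[0,0,0],[0,0,0]],[[0,0,0],[0,0,0]],[[0,0,0],[0,0,0]],[[0,0,0],[0,0,0]],[[0,0,0],[0,0,0]]], hand=-1)

```text
time: 8.38
tool_pos: [490.0, -80.6, 17.7]
tcp_rot: [3.142, 0.0, 3.026]
contact_force: [-0.7, 0.2, 3.8]
grip_width: 35.1
finger_force: 30.0
```

```bash
python3 s.py;python3 s.py
```

```text
8.375 [490.  -80.6  17.7] [1.8000e+02 3.0000e-02 1.7339e+02] [-0.7  0.2  3.8] [-0.32  0.54  1.84  0.    0.76 -1.77]
8.375 [490.  -80.6  17.7] [1.8000e+02 3.0000e-02 1.7339e+02] [-0.7  0.2  3.8] [-0.32  0.54  1.84  0.    0.76 -1.77]
```

Request:
play_rows(rows=[[[0,0,1],[0,0,0]],[[0,0,1.0],[0,0,0.5]],[[0.7,0.45,0.08],[0,0,0.8]],[[0.7,0.45,0],[0,0,0.8]],[[0.72,0.46,0],[0,0,0]],[[0,0,0],[0,0,0]],[[0,0,0],[0,0,0]],[[0,0,0],[0,0,0]]])

```text
time: 9.38
tool_pos: [552.6, -40.2, 79.7]
tcp_rot: [3.141, -0.001, -2.964]
contact_force: [-0.1, -0.2, -0.9]
grip_width: 35.4
finger_force: 30.0
```

```bash
cat > p.py <<'E'
from h import *
# pose in pin frame (root, yaw 10.2)
o=get_obs();R=Ro.from_euler('z',10.2,degrees=True)
p=R.inv().apply(o["tool_pos"]-np.array([637.2,-24.7,80]));F=R.inv().apply(o["contact_force"])
print(o["time"],"pinframe",p.round(2),"yaw-",round((np.degrees(o["tcp_rot"][2])-190.2)%360,2),"F",F.round(2),"M",R.inv().apply(o["moment"]).round(3),o["grip_width"])
E
python3 p.py;python3 - <<'E'
from h import *
for n in("scene","top","wrist"):
    c=capture(n);f=c["frame"]
    r,k=(210,250) if n=="scene" else((185,265) if n=="top" else (250,256))
    globals()[n]=cv2.resize(f[r-50:r+50,k-65:k+65],(400,300),interpolation=cv2.INTER_CUBIC)
cv2.imwrite("pics/pre.png",np.hstack([scene,top])[:,:,::-1])
E
```

```text
9.375 pinframe [-85.99  -0.31  -0.3 ] yaw- 359.95 F [-0.19 -0.22 -0.87] M [0.088 0.006 0.04 ] 35.416870230757915
```

View pics/pre.png

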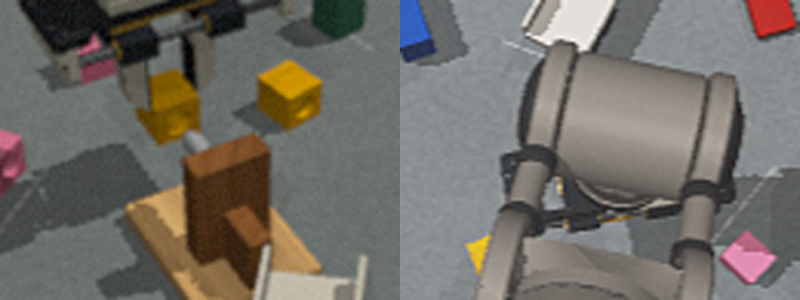

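Scene view: the held block is lined up in front of the pin with its bore facing the tip. I'll advance gently and watch the force.

Request:
play_rows(rows=[[[0.22,0.04,0],[0,0,0]],[[0.22,0.04,0],[0,0,0]],[[0.22,0.04,0],[0,0,0]],[[0.13,0.023,0],[0,0,0]],[[0,0,0],[0,0,0]],[[0,0,0],[0,0,0]]])

```text
time: 10.28
tool_pos: [576.9, -35.5, 79.7]
tcp_rot: [3.141, -0.0, -2.964]
contact_force: [-0.4, -0.6, -0.9]
grip_width: 35.6
finger_force: 30.0
```

```bash
python3 p.py
```

```text
10.275 pinframe [-6.123e+01  6.000e-02 -2.700e-01] yaw- 359.99 F [-0.46 -0.49 -0.9 ] M [ 0.004 -0.091  0.017] 35.60980976306488
```

Request:
play_rows(rows=[[[0.1,0.018,0],[0,0,0]],[[0.1,0.018,0],[0,0,0]],[[0,0,0],[0,0,0]]])

```text
time: 10.65
tool_pos: [583.4, -34.4, 79.9]
tcp_rot: [3.142, 0.0, -2.964]
contact_force: [-0.6, 0.5, -0.5]
grip_width: 35.5
finger_force: 30.0
```

Request:
play_rows(rows=[[[0.1,0.018,0],[0,0,0]],[[0,0,0],[0,0,0]]])

```text
time: 10.9
tool_pos: [586.3, -33.9, 79.8]
tcp_rot: [3.142, 0.0, -2.964]
contact_force: [1.1, -0.5, -0.2]
grip_width: 35.3
finger_force: 30.0
```

```bash
python3 p.py
```

```text
10.9 pinframe [-5.17e+01 -4.00e-02 -1.60e-01] yaw- 359.99 F [ 0.96 -0.71 -0.24] M [ 0.006 -0.004  0.01 ] 35.267464694051796
```

Request:
play_rows(rows=[[[0.13,0.0236,0],[0,0,0]],[[0.13,0.0236,0],[0,0,0]],[[0,0,0],[0,0,0]]])

```text
time: 11.28
tool_pos: [594.3, -32.4, 79.8]
tcp_rot: [3.142, 0.0, -2.964]
contact_force: [0.5, -0.2, -0.1]
grip_width: 35.7
finger_force: 30.0
```

Request:
play_rows(rows=[[[0.15,0.027,0],[0,0,0]],[[0.15,0.027,0],[0,0,0]],[[0.15,0.027,0],[0,0,0]],[[0,0,0],[0,0,0]]])

```text
time: 11.78
tool_pos: [607.8, -30.0, 79.8]
tcp_rot: [3.142, 0.0, -2.964]
contact_force: [0.8, 0.8, -0.3]
grip_width: 35.4
finger_force: 30.0
```

```bash
python3 p.py
```

```text
11.775 pinframe [-29.89   0.04  -0.23] yaw- 0.0 F [ 0.92  0.7  -0.33] M [0.034 0.037 0.045] 35.401972039318935
```

Fits so far. Next I'll bring it gently against the post.

Request:
play_rows(rows=[[[0.13,0.0236,0],[0,0,0]],[[0.1,0.018,0],[0,0,0]],[[0,0,0],[0,0,0]]])

```text
time: 12.15
tool_pos: [614.5, -28.8, 79.8]
tcp_rot: [3.142, 0.0, -2.964]
contact_force: [0.4, -0.0, -0.5]
grip_width: 35.3
finger_force: 30.0
```

Request:
play_rows(rows=[[[0.05,0.009,0],[0,0,0]],[[0.05,0.009,0],[0,0,0]],[[0,0,0],[0,0,0]]])

```text
time: 12.52
tool_pos: [617.1, -28.3, 79.8]
tcp_rot: [3.141, -0.001, -2.964]
contact_force: [-1.5, 0.9, 0.3]
grip_width: 35.2
finger_force: 30.0
```

```bash
python3 p.py
```

```text
12.525 pinframe [-2.042e+01  1.000e-02 -2.400e-01] yaw- 359.99 F [-1.32  1.2   0.3 ] M [0.013 0.272 0.059] 35.15976954984767
```

Request:
play_rows(rows=[[[0.04,0.007,0],[0,0,0]],[[0,0,0],[0,0,0]]])

```text
time: 12.78
tool_pos: [617.1, -28.2, 79.5]
tcp_rot: [3.141, -0.003, -2.964]
contact_force: [-5.2, -1.6, 0.9]
grip_width: 35.1
finger_force: 30.0
```

Request:
play_rows(rows=[[[0.04,0.007,0],[0,0,0]],[[0,0,0],[0,0,0]]])

```text
time: 13.02
tool_pos: [617.1, -28.2, 79.2]
tcp_rot: [3.141, -0.006, -2.963]
contact_force: [-8.8, -2.3, 2.7]
grip_width: 35.1
finger_force: 30.0
```

```bash
python3 p.py
```

```text
13.025 pinframe [-20.38   0.15  -0.76] yaw- 0.01 F [-9.03 -0.76  2.67] M [-0.042  1.6    0.12 ] 35.113622783513954
```

Fully home: centre at x = -20.4 with 9 N against the post. This block goes in the blue bin. I'll draw it off and check the bin geometry.

Request:
play_rows(rows=[[[-0.3,-0.054,0],[0,0,0]],[[-0.5,-0.09,0],[0,0,0]],[[-0.5,-0.09,0],[0,0,0]],[[-0.5,-0.09,0],[0,0,0]],[[-0.5,-0.09,0],[0,0,0]],[[-0.5,-0.09,0],[0,0,0]],[[0,0,0],[0,0,0]]])

```text
time: 13.9
tool_pos: [535.4, -43.0, 80.2]
tcp_rot: [3.142, 0.001, -2.964]
contact_force: [0.7, -0.3, -0.4]
grip_width: 35.7
finger_force: 30.0
```

```bash
python3 p.py
python3 - <<'E'
from h import *
o=get_obs();C=cam(capture("top"))
f=cv2.imread("pics/top0.png");cv2.imwrite("pics/bin.png",cv2.resize(f[150:260,330:430],(700,600)and (546,600),interpolation=cv2.INTER_CUBIC))
for r in spot_in("bin_mouth","top")[:2]:print(r["p"],r["at"])
for r in trace("bin_mouth","top")[:1]:
    ys,xs=np.where(r["mask"]);print(r["p"],ys.min(),ys.max(),xs.min(),xs.max(),back(C,[ys.max(),xs.mean()],110).round())
E
```

```text
13.9 pinframe [-1.0347e+02 -1.0000e-02  1.8000e-01] yaw- 359.95 F [ 0.68 -0.46 -0.43] M [ 0.01  -0.025  0.022] 35.67549556179105
0.96 [212.4, 377.7]
0.3 [138.7, 200.2]
0.72 193 236 341 410 [ 451. -336.  110.]
```

View pics/bin.png

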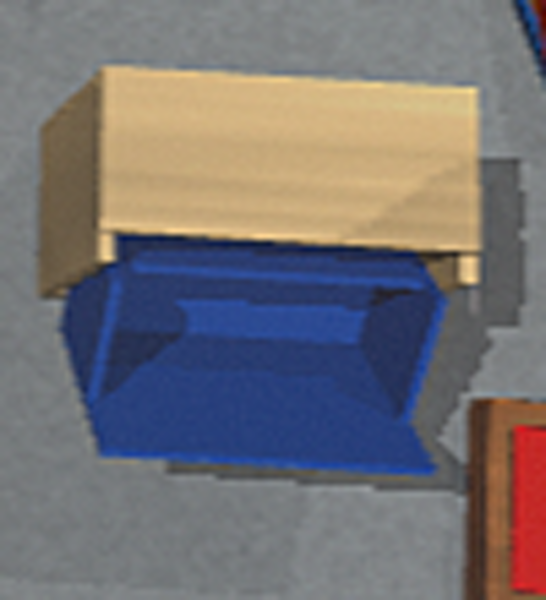

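Bin seen from above: front rim at crop row 460, back rim at about row 265, centre near column 280. This gives a mouth of about (505,-346), open in x from about 455 to 555. I'll carry the block there.

Request:
play_rows(rows=[[[-0.092,-0.92,0.9],[0,0,-0.14]],[[-0.092,-0.92,0.9],[0,0,-0.14]],[[-0.092,-0.92,0.9],[0,0,-0.14]],[[-0.092,-0.92,0.9],[0,0,-0.14]],[[-0.092,-0.92,0],[0,0,-0.14]],[[-0.092,-0.92,0],[0,0,-0.14]],[[-0.092,-0.92,0],[0,0,-0.14]],[[-0.092,-0.92,0],[0,0,-0.14]],[[-0.092,-0.92,0],[0,0,-0.14]],[[-0.092,-0.92,0],[0,0,-0.14]],[[-0.092,-0.9,0],[0,0,-0.14]],[[0,0,0],[0,0,0]]])

```text
time: 15.55
tool_pos: [505.4, -347.7, 187.4]
tcp_rot: [-3.141, 0.0, 3.102]
contact_force: [0.2, 0.1, 0.1]
grip_width: 35.7
finger_force: 30.0
```

```bash
python3 s.py
python3 - <<'E'
from h import *
o=get_obs();c=capture("scene");f=c["frame"]
a=cv2.resize(f[130:290,20:220],(500,400),interpolation=cv2.INTER_CUBIC)
w=cv2.resize(capture("wrist")["frame"],(300,400))
C=cam(c);print([np.round(proj(C,p)) for p in([505,-346,110],[455,-346,110],[555,-346,110])])
cv2.imwrite("pics/bin2.png",np.hstack([a,w])[:,:,::-1])
E
```

```text
15.55 [ 505.4 -347.7  187.4] [-1.7999e+02  1.0000e-02  1.7775e+02] [0.2 0.1 0.1] [-0.73  0.52  1.31 -0.    1.31 -2.26]
[array([201., 100.]), array([188.,  99.]), array([216., 101.])]
```

View pics/bin2.png

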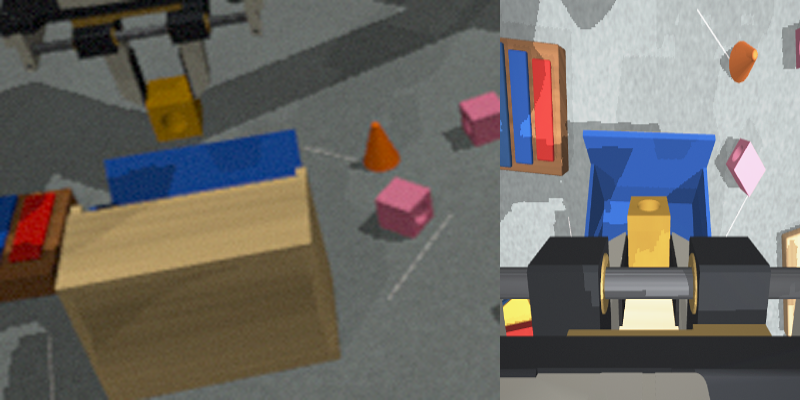

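The block is centred over the bin in both views. I'll lower it and release.

Request:
play_rows(rows=[[[0,0,-0.8],[0,0,0]],[[0,0,-0.8],[0,0,0]],[[0,0,-0.7],[0,0,0]],[[0,0,0],[0,0,0]],[[0,0,0],[0,0,0]]])

```text
time: 16.27
tool_pos: [506.1, -345.7, 119.9]
tcp_rot: [-3.141, 0.001, 3.105]
contact_force: [0.5, 0.8, -0.1]
grip_width: 35.7
finger_force: 30.0
```

Request:
play_rows(rows=[[[0,0,0],[0,0,0]],[[0,0,0],[0,0,0]],[[0,0,0],[0,0,0]],[[0,0,0.7],[0,0,0]],[[0,0,0.9],[0,0,0]],[[0,0,0.9],[0,0,0]]], hand=0.3)

```text
time: 17.02
tool_pos: [505.3, -346.0, 194.7]
tcp_rot: [3.141, -0.0, 3.104]
contact_force: [1.3, 0.7, 0.3]
grip_width: 59.8
finger_force: 0.0
```

```bash
python3 s.py
```

```text
17.025 [ 505.3 -346.   194.7] [179.99  -0.   177.86] [1.3 0.7 0.3] [-0.73  0.52  1.3   0.    1.33 -2.26]
```

Request:
play_rows(rows=[[[-0.015,0.95,0],[0,0,0.2]],[[-0.015,0.95,0],[0,0,0.2]],[[-0.015,0.95,0],[0,0,0.2]],[[-0.015,0.95,0],[0,0,0.2]],[[-0.015,0.95,0],[0,0,0.2]],[[-0.015,0.95,0],[0,0,0.2]],[[-0.015,0.95,0],[0,0,0.2]],[[-0.015,0.95,0],[0,0,0.2]],[[-0.015,0.95,0],[0,0,0.2]],[[-0.015,0.95,0],[0,0,0.2]],[[-0.015,0.95,0],[0,0,0.2]],[[-0.015,0.95,0],[0,0,0.2]]])

```text
time: 18.52
tool_pos: [499.9, -3.1, 194.1]
tcp_rot: [-3.141, 0.0, -2.843]
contact_force: [-0.3, 0.9, 0.1]
grip_width: 59.5
finger_force: 0.0
```

Request:
play_rows(rows=[[[-0.015,0.95,-0.3],[0,0,0.2]],[[-0.015,0.95,-0.6],[0,0,0.2]],[[-0.015,0.88,-0.9],[0,0,0.2]],[[0,0,-0.9],[0,0,0]],[[0,0,-0.9],[0,0,0]],[[0,0,-0.9],[0,0,0]],[[0,0,0],[0,0,0]],[[0,0,0],[0,0,0]]])

```text
time: 19.52
tool_pos: [499.3, 79.4, 59.8]
tcp_rot: [-3.141, 0.001, -2.76]
contact_force: [-0.4, -0.0, 0.4]
grip_width: 59.4
finger_force: 0.0
```

```bash
python3 s.py; python3 fit.py | grep wrist
python3 - <<'E'
from h import *
from fit import ymask
c=capture("top");f=c["frame"];m=ymask(f);print("yellow in bin px",m[180:250,335:420].sum(),np.argwhere(m[180:250,335:420]).mean(0)+[180,335])
a=cv2.resize(f[180:260,325:425],(400,320),interpolation=cv2.INTER_CUBIC)
w=cv2.resize(capture("wrist")["frame"],(400,320))
cv2.imwrite("pics/bin3.png",np.hstack([a,w])[:,:,::-1])
E
```

```text
19.525 [499.3  79.4  59.8] [-1.7997e+02  8.0000e-02 -1.5813e+02] [-0.4 -0.   0.4] [ 0.01  0.49  1.78  0.    0.87 -1.95]
['wrist'] min() iterable argument is empty
['wrist'] [498.95309075  78.61133656] 22.12844184354499 0.12606661021709442
yellow in bin px 237 [209.92405063 373.64978903]
```

View pics/bin3.png

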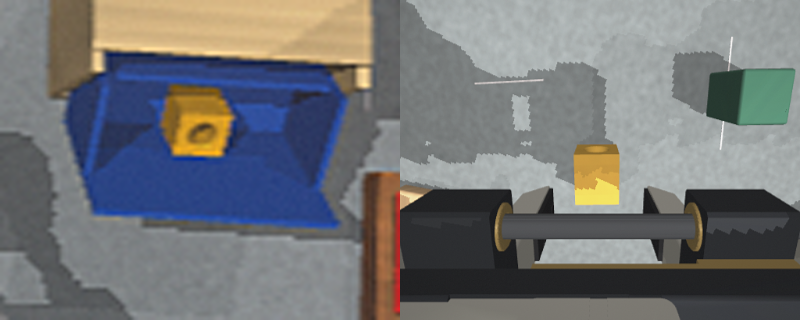

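The first block is in the bin. The second sits squarely between the jaws with its bore along the tool axis. I'll grasp it.

Request:
play_rows(rows=[[[-0.01,-0.025,-0.7],[0,0,0]],[[0,0,-0.69],[0,0,0]],[[0,0,0],[0,0,0]],[[0,0,0],[0,0,0]]])

```text
time: 20.27
tool_pos: [498.9, 78.7, 17.9]
tcp_rot: [-3.141, 0.001, -2.76]
contact_force: [0.6, 0.2, 0.6]
grip_width: 59.5
finger_force: 0.0
```

Request:
play_rows(rows=[[[0,0,0],[0,0,0]],[[0,0,0],[0,0,0]],[[0,0,0],[0,0,0]],[[0,0,0],[0,0,0]],[[0,0,0],[0,0,0]]], hand=-1)

```text
time: 20.9
tool_pos: [498.6, 78.7, 17.5]
tcp_rot: [-3.141, 0.001, -2.76]
contact_force: [-0.9, -0.8, 5.0]
grip_width: 35.6
finger_force: 30.0
```

```bash
python3 s.py
```

```text
20.9 [498.6  78.7  17.5] [-1.7999e+02  4.0000e-02 -1.5813e+02] [-0.9 -0.8  5. ] [ 0.    0.56  1.81  0.    0.77 -1.95]
```

Request:
play_rows(rows=[[[0,0,1],[0,0,0]],[[0,0,1],[0,0,0]],[[0.2,-0.99,0.07],[0,0,-0.37]],[[0.2,-0.99,0],[0,0,-0.37]],[[0.2,-0.99,0],[0,0,-0.36]],[[0.2,-0.98,0],[0,0,-0.36]],[[0.5,0,0],[0,0,0]],[[0.5,0,0],[0,0,0]],[[0,0,0],[0,0,0]],[[0,0,0],[0,0,0]]])

```text
time: 22.15
tool_pos: [551.4, -39.6, 78.8]
tcp_rot: [3.141, -0.001, -2.964]
contact_force: [-0.7, -0.1, -0.4]
grip_width: 35.3
finger_force: 30.0
```

```bash
python3 p.py
```

```text
22.15 pinframe [-87.05   0.54  -1.21] yaw- 0.0 F [-0.71  0.04 -0.38] M [ 0.044  0.017 -0.013] 35.2566800757338
```

Request:
play_rows(rows=[[[0.22,0.022,0.033],[0,0,0]],[[0.22,0.04,0],[0,0,0]],[[0.22,0.04,0],[0,0,0]],[[0.16,0.029,0],[0,0,0]],[[0,0,0],[0,0,0]],[[0,0,0],[0,0,0]]])

```text
time: 22.9
tool_pos: [576.7, -35.8, 80.1]
tcp_rot: [3.141, -0.0, -2.964]
contact_force: [0.2, 0.0, -1.3]
grip_width: 35.1
finger_force: 30.0
```

```bash
python3 p.py
```

```text
22.9 pinframe [-61.5   -0.25   0.1 ] yaw- 359.99 F [ 0.22 -0.01 -1.29] M [ 0.062 -0.002  0.003] 35.132395522093375
```

Request:
play_rows(rows=[[[0.1,0.018,0],[0,0,0]],[[0,0,0],[0,0,0]]])

```text
time: 23.15
tool_pos: [580.0, -35.4, 80.2]
tcp_rot: [-3.142, -0.0, -2.964]
contact_force: [0.2, -0.2, -0.5]
grip_width: 35.2
finger_force: 30.0
```

Request:
play_rows(rows=[[[0.1,0.018,0],[0,0,0]],[[0,0,0],[0,0,0]]])

```text
time: 23.4
tool_pos: [582.1, -35.4, 79.8]
tcp_rot: [-3.141, -0.002, -2.964]
contact_force: [-3.3, -4.1, -0.8]
grip_width: 35.4
finger_force: 30.0
```

```bash
python3 p.py
```

```text
23.4 pinframe [-56.14  -0.8   -0.17] yaw- 359.99 F [-3.98 -3.44 -0.78] M [-0.577  0.76  -0.057] 35.391449887487695
```

It stopped at x = -56.1 as the force rose. One more gentle push will confirm it's a jam and not a snag.

Request:
play_rows(rows=[[[0.035,0.006,0],[0,0,0]],[[0,0,0],[0,0,0]]])

```text
time: 23.65
tool_pos: [582.4, -35.4, 79.8]
tcp_rot: [-3.141, -0.004, -2.964]
contact_force: [-6.1, -5.5, 0.7]
grip_width: 35.4
finger_force: 30.0
```

```bash
python3 p.py
```

```text
23.65 pinframe [-55.87  -0.81  -0.21] yaw- 359.99 F [-6.96 -4.33  0.68] M [-0.654  1.29  -0.079] 35.410769538243265
```

Request:
play_rows(rows=[[[0.035,0.006,0],[0,0,0]],[[0,0,0],[0,0,0]]])

```text
time: 23.9
tool_pos: [582.6, -35.4, 79.7]
tcp_rot: [3.142, -0.006, -2.964]
contact_force: [-9.9, -5.4, 3.1]
grip_width: 35.5
finger_force: 30.0
```

```bash
python3 p.py
```

```text
23.9 pinframe [-55.66  -0.84  -0.27] yaw- 359.99 F [-10.68  -3.61   3.08] M [-0.678  1.85  -0.11 ] 35.47628293962989
```

It jams at x = -55.7 with about 11 N, exactly the tight case, so it goes in the bowl. I'll draw it off and locate the bowl.

Request:
play_rows(rows=[[[-0.2,-0.036,0],[0,0,0]],[[-0.35,-0.063,0],[0,0,0]],[[-0.4,-0.07,0],[0,0,0]],[[-0.4,-0.07,0],[0,0,0]],[[-0.4,-0.07,0],[0,0,0]],[[0,0,0],[0,0,0]],[[0,0,0],[0,0,0]]])

```text
time: 24.78
tool_pos: [532.9, -43.8, 80.5]
tcp_rot: [-3.141, 0.001, -2.964]
contact_force: [-0.4, 0.6, -0.1]
grip_width: 34.9
finger_force: 30.0
```

```bash
python3 p.py; python3 s.py
python3 - <<'E'
from h import *
c=capture("scene");C=cam(c)
for r in trace("bowl","scene")[:1]:
    m=r["mask"].astype(np.uint8);k=max(cv2.findContours(m,0,1)[0],key=cv2.contourArea);ys,xs=np.where(m)
    print(r["p"],xs.min(),xs.max(),ys.min(),ys.max())
    l=back(C,[163,xs.min()],48);rr=back(C,[163,xs.max()],48);print(l,rr)
    # circle fit of rim upper arc
    from scipy.optimize import minimize
    def cost(p):
        a=np.linspace(0,2*np.pi,60);P=[[p[0]+72*np.cos(t),p[1]+72*np.sin(t),48] for t in a]+[[p[0]+35*np.cos(t),p[1]+35*np.sin(t),0] for t in a]
        uv=np.array([proj(C,q)[::-1] for q in P]);M=np.zeros((1536,2048),np.uint8)
        cv2.fillConvexPoly(M,cv2.convexHull(np.round(uv*4).astype(np.int32)),1)
        return np.abs(cv2.resize(M.astype(np.float32),(512,384),interpolation=cv2.INTER_AREA)-m).sum()/m.sum()
    s=minimize(cost,[491,360],method="Nelder-Mead",options=dict(initial_simplex=[[491,360],[501,360],[491,370]]));print(s.x,s.fun)
for r in pinpoint("bowl","scene")[:2]:print(r["p"],back(C,r["at"],0))
E
```

```text
24.775 pinframe [-106.01   -0.33    0.45] yaw- 359.98 F [-0.31  0.7  -0.07] M [0.059 0.025 0.021] 34.87744592096551
24.775 [532.9 -43.8  80.5] [-1.7999e+02  5.0000e-02 -1.6982e+02] [-0.4  0.6 -0.1] [-0.23  0.5   1.68  0.    0.96 -1.97]
0.83 352 408 146 183
[482.51489119 288.64947933  48.        ] [530.23111901 427.427877    48.        ]
[499.84797812 363.31046581] 0.07538852361028094
0.56 [500.82549386 354.21745993   0.        ]
0.36 [ 363.9374725  -370.27157037    0.        ]
```

Request:
play_rows(rows=[[[-0.08,0.96,0.5],[0,0,0]],[[-0.08,0.96,0.5],[0,0,0]],[[-0.08,0.96,0.5],[0,0,0]],[[-0.08,0.96,0.5],[0,0,0]],[[-0.08,0.96,0],[0,0,0]],[[-0.08,0.96,0],[0,0,0]],[[-0.08,0.96,0],[0,0,0]],[[-0.08,0.96,0],[0,0,0]],[[-0.08,0.96,0],[0,0,0]],[[-0.08,0.96,0],[0,0,0]],[[-0.08,0.96,0],[0,0,0]],[[-0.08,0.96,0],[0,0,0]]])

```text
time: 26.42
tool_pos: [503.7, 303.1, 140.1]
tcp_rot: [3.141, -0.0, -2.964]
contact_force: [0.6, -0.1, -1.0]
grip_width: 35.3
finger_force: 30.0
```

Request:
play_rows(rows=[[[-0.07,0.97,0],[0,0,0]],[[-0.07,0.96,0],[0,0,0]],[[0,0,0],[0,0,0]],[[0,0,0],[0,0,0]]])

```text
time: 26.92
tool_pos: [499.5, 359.4, 139.9]
tcp_rot: [-3.141, -0.001, -2.963]
contact_force: [0.2, 0.1, -0.5]
grip_width: 35.5
finger_force: 30.0
```

```bash
python3 s.py
python3 - <<'E'
from h import *
o=get_obs();w=capture("wrist");C=cam(w,o)
for r in pinpoint("bowl","wrist")[:1]:print(r["p"],back(C,r["at"],0))
f=w["frame"].copy()
for t in np.linspace(0,6.28,60):
    q=proj(C,[500+72*np.cos(t),361+72*np.sin(t),48]);cv2.circle(f,(int(q[1]),int(q[0])),1,(255,0,0),-1)
cv2.imwrite("pics/bowl.png",cv2.resize(f,(768,576))[:,:,::-1])
E
```

```text
26.925 [499.5 359.4 139.9] [-1.7997e+02 -3.0000e-02 -1.6980e+02] [ 0.2  0.1 -0.5] [ 0.5   0.57  1.37 -0.    1.21 -1.25]
0.62 [504.33366292 365.94054056   0.        ]
```

View pics/bowl.png

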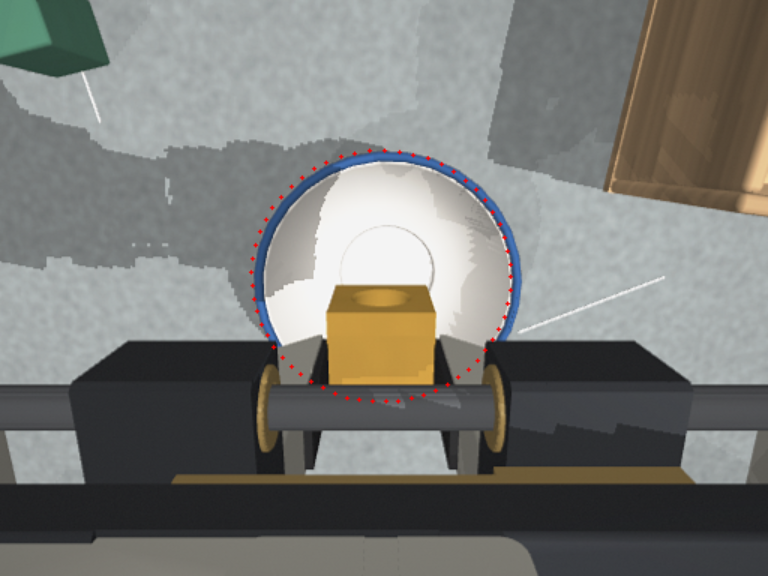

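The bowl rim sits about 5 mm further to +y than my circle. There is a crate at upper right, so I'll check that the gripper body clears it.

Run:
```python
from h import *
o=get_obs();C=cam(capture("wrist"),o)
for z in(0,60,100,140): print(z,[back(C,[v/1.5,u/1.5],z).round()[:2].tolist() for u,v in((608,190),(768,216),(650,0),(606,180))])
R=Ro.from_euler('z',10.2,degrees=True).as_matrix()
for zb in(90,110): print(zb,[np.round(np.array(proj(C,R@[a,95,0]+[499.5,365,zb]))[::-1]*1.5) for a in(-37,37)])
c=capture("scene");Cs=cam(c)
f=c["frame"].copy()
for z,col in((0,(255,0,0)),(60,(255,255,0)),(100,(0,255,0))):
    q=proj(Cs,back(C,[190/1.5,608/1.5],z));print(z,q)
    cv2.circle(f,(int(q[1]),int(q[0])),1,col,-1)
cv2.imwrite("pics/crate.png",cv2.resize(f[90:220,330:490],(780,600)and(738,600),interpolation=cv2.INTER_CUBIC)[:,:,::-1])
```

```text
0 [[427.0, 491.0], [425.0, 596.0], [321.0, 484.0], [422.0, 488.0]]
60 [[428.0, 464.0], [426.0, 548.0], [342.0, 457.0], [424.0, 461.0]]
100 [[429.0, 445.0], [427.0, 517.0], [356.0, 440.0], [425.0, 443.0]]
140 [[429.0, 427.0], [428.0, 485.0], [370.0, 423.0], [426.0, 425.0]]
90 [array([600., 230.]), array([583., 379.])]
110 [array([621., 237.]), array([600., 398.])]
0 (np.float64(152.39822081857696), np.float64(404.2219751032472))
60 (np.float64(136.74327431914753), np.float64(400.0671434773304))
100 (np.float64(125.64459172539205), np.float64(397.12154686042527))
```

View pics/crate.png

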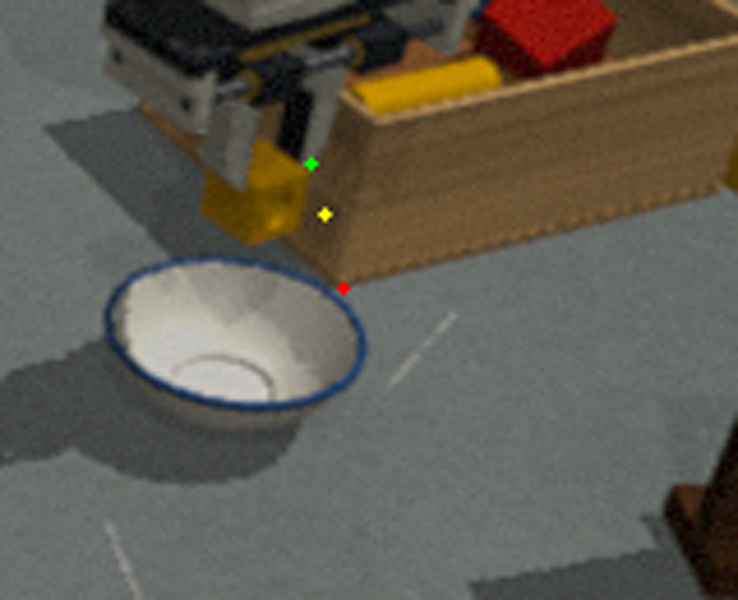

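The picture puts the crate's base corner at (427,491), clear of the gripper body (x > 447, y < 465). I'll lower into the bowl and release.

Request:
play_rows(rows=[[[0,0.18,-0.8],[0,0,0]],[[0,0,-0.9],[0,0,0]],[[0,0,-0.9],[0,0,0]],[[0,0,-0.65],[0,0,0]],[[0,0,0],[0,0,0]],[[0,0,0],[0,0,0]]])

```text
time: 27.88
tool_pos: [500.2, 365.2, 43.7]
tcp_rot: [3.141, 0.001, -2.964]
contact_force: [-0.4, -0.2, -0.1]
grip_width: 35.7
finger_force: 30.0
```

Request:
play_rows(rows=[[[0,0,0],[0,0,0]],[[0,0,0],[0,0,0]],[[0,0,0],[0,0,0]],[[0,0,0.6],[0,0,0]],[[0,0,0.9],[0,0,0]],[[0,0,1],[0,0,0]],[[0,0,1],[0,0,0]],[[0,-1,1],[0,0,0]],[[0,-1,0],[0,0,0]],[[0,-1,0],[0,0,0]],[[0,-1,0],[0,0,0]],[[0,0,0],[0,0,0]]], hand=0)

```text
time: 29.38
tool_pos: [499.9, 243.7, 179.3]
tcp_rot: [3.142, 0.002, -2.966]
contact_force: [-0.5, -0.1, -0.2]
grip_width: 46.3
finger_force: 0.0
```

```bash
python3 s.py
python3 - <<'E'
from h import *
c=capture("scene");f=c["frame"]
a=cv2.resize(f[120:220,310:440],(400,400),interpolation=cv2.INTER_CUBIC)
b=cv2.resize(capture("top")["frame"][110:290,120:420],(400,400),interpolation=cv2.INTER_CUBIC)
cv2.imwrite("pics/fin.png",np.hstack([a,b])[:,:,::-1])
E
```

```text
29.375 [499.9 243.7 179.3] [ 1.8000e+02  9.0000e-02 -1.6995e+02] [-0.5 -0.1 -0.2] [ 0.32  0.43  1.49 -0.    1.22 -1.43]
```

View pics/fin.png

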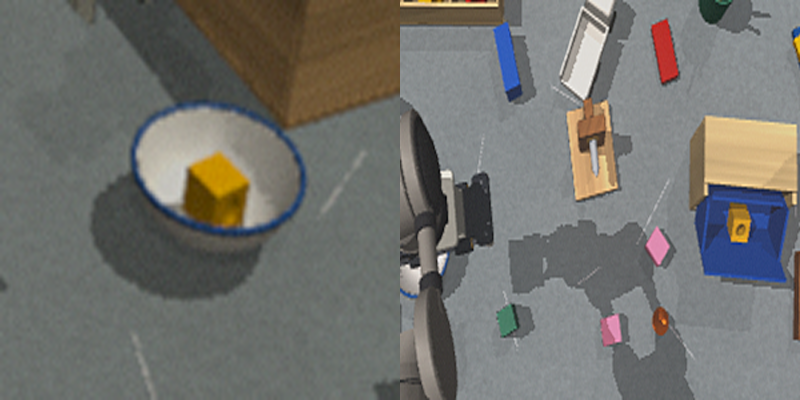

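The second block is in the upright bowl, the first is in the bin, and the bystanders have not moved.

```bash
python3 -c "
from plant import bot;print(bot.close_job())"
```

```text
the job is handed in; nothing more can be done
None
```

I checked both yellow blocks on the gauge and handed the job in at about 29 s: the block that went fully home is in the blue bin, and the one that jammed part-way is in the upright enamel bowl.

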